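# Set four belt pulleys on their deburring stands

### The arm

A 7-joint arm with a two-finger parallel gripper is mounted at the origin on the work surface. World frame = base frame: x ahead of the robot, y to its left, z up, the work surface at z = 0. Lengths are in mm, angles in rad, forces in N, time in s.
With the tool pointing down it reaches from about 425 to 875 mm from the base axis. Payload 8.4 kg.
Tool frame: the origin (TCP) lies at the very end of the fingers, on their centre line; the grasp point (between the pads) lies 19 mm behind it (r.grip_depth is the z of the grasp point in the tool frame, in mm); z points along the fingers, y is the line along which they close (so a half turn about z gives the same grasp; the last joint's range is limited). The gripper opens to 87 mm and grips with 3 to 60 N. Pads are 19 mm wide; open, the fingers measure 117 mm over their backs; the gripper's body (75 mm by 190 mm) begins 51 mm behind the grasp point.
Start: joints at [1.116, 0.333, 0.04, 1.465, -0.013, 1.343, -0.059], TCP at [226.398, -609.268, 222.546] pointing down, gripper open.
Joint ranges: [-2.58, 2.58], [-0.38, 2.09], [-1.3, 1.39], [0.25, 2.4], [-1.5, 4.64], [0.08, 2.09], [-2.65, 2.65]. Speed limits (rad/s): [2.22, 2.22, 2.79, 2.79, 3.14, 3.14, 3.14].

### API

Orientations are given as a unit quaternion [w, x, y, z].
In Python, from cell import telemetry, camera, camera_params, r, models gives the robot as it stands.
- The arm moves only by the tool drive_tool, never from a script. Its argument "targets" is a list of rows, each a list of 4 numbers: the shift along the tool's x, y, z in mm, then the turn about the tool's z in degrees. A call has 1 to 10 rows; each row is the pose to reach, as a shift and turn from the pose commanded when the call began, along the tool's axes at that moment; what a row does not reach only later rows make up. A row lasts 1/12 s, in which the tool goes at most 41.7 mm and 7.16 degrees, less where a joint would pass 70% of its speed; a pose out of reach is approached as far as the arm can. A call with a gripper value outside its range is refused whole. "jaw" is the finger opening in mm, from 0 to 87, set as the call begins (left out, the last holds). The fingers move at their own pace and stop on an object; "grip_force" is the grip in N (left out, the last holds). Time passes only in rows, so rows that repeat a pose let the fingers close. It gives the time, the measured TCP pose, the force, the opening and the grip force at its end, in the units of the state.
- telemetry.get_state(): the state, without advancing time (a new reading comes with each control period).
- camera(name): name is "scene" or "top" or "wrist"; returns the picture (420x560x3 uint8, blue, green, red); there is no depth.
- camera_params(name): a dict with "mtx" (3x3 intrinsics, pixels), "eye" and "orientation" of the camera in the world. Camera axes: x right, y down, z forward; pixel columns grow to the right and rows downward; lengths in mm; the calibration is good to about 2 mm. The wrist camera is an equidistant fisheye: a pixel r from the principal point sees the ray r / f radians off the axis. A picture is of the moment at which its call begins: read the wrist's pose just before it. camera_params takes no time and is no camera call; for the wrist camera it gives the pose at the moment of the call.
- r.sign_off(): hands the job in; it is judged then, once.
Trained networks look in the newest picture that a camera, given by its name, has taken for a name from the list of things; names that differ only in an ending like _2 or _b are one class to them, and where a whole thing is asked for, a point or a joint stands for the part that bears it (a point fixed in the world has none). Each returns a list of dicts, best first, with "confidence" (0 to 1); they miss things now and then, are a little off and sometimes report something else, mostly with a low value. They report only what shows in the picture. A call takes as long as a camera call. They do not tell look-alikes from the thing itself.
- models.search_frame(camera, thing): "centre" ([row, column] in pixels, amid what is visible of it).
The state is a dict: "time_s": time; "qpos": joint angles; "joint_velocities": joint speeds; "tau": joint torques, N m; "tcp_pos": TCP position; "eef_rot": TCP orientation; "contact_force": force on the tool from outside, world axes, zero at the start; "moment": the same for the moment, N m; "opening": opening from 0.0 (shut) to 1.0 (fully open); "finger_force": force on a finger pad.
Only numpy, scipy, OpenCV 4.12 (cv2) and the standard library are available. Lean on these libraries where they do the work, as an engineer would, in place of code of your own. Each camera call takes 0.05 s, during which the arm holds its last target. There are 200 camera calls.

### The job

The four toothed belt pulleys are next for deburring: set each one, hub up and centred, on top of its own round steel stand, the largest pulley on the widest stand and so on in order of size down to the smallest pulley on the narrowest stand. Set them down, do not drop them, and leave the square and the oval flange where they lie.

Things in the scene. Friction and masses are not known exactly. Their poses are not given: they have to be found in the camera images.
- pulley_1: The smallest toothed pulley, loose, bare aluminium, 0.16 kg or so: a round toothed wheel, outside diameter 60 mm, 26 mm thick, dark round holes in its web, lying flat with a plain round hub on top, 30 mm in diameter, from the web (22 mm) up to 58 mm above the underside. Grip the hub from above, any yaw. Origin: centre of the underside; z up through the hub.
- pulley_2: The second smallest toothed pulley, loose, bare aluminium, 0.23 kg or so: a round toothed wheel, outside diameter 78 mm, 26 mm thick, dark round holes in its web, lying flat with a plain round hub on top, 30 mm in diameter, from the web (22 mm) up to 58 mm above the underside. Grip the hub from above, any yaw. Origin: centre of the underside; z up through the hub.
- pulley_3: The second largest toothed pulley, loose, bare aluminium, 0.32 kg or so: a round toothed wheel, outside diameter 96 mm, 26 mm thick, dark round holes in its web, lying flat with a plain round hub on top, 30 mm in diameter, from the web (22 mm) up to 58 mm above the underside. Grip the hub from above, any yaw. Origin: centre of the underside; z up through the hub.
- pulley_4: The largest toothed pulley, loose, bare aluminium, 0.44 kg or so: a round toothed wheel, outside diameter 116 mm, 26 mm thick, dark round holes in its web, lying flat with a plain round hub on top, 30 mm in diameter, from the web (22 mm) up to 58 mm above the underside. Grip the hub from above, any yaw. Origin: centre of the underside; z up through the hub.
- stand_1: The narrowest stand, fixed to the table: a plain upright stub of brown steel round bar, 40 mm in diameter, 45 mm tall, flat on top with a small dark dot (no recess) in the middle. Origin: centre of its underside, at table height; z up. Takes the smallest pulley.
- stand_2: The second narrowest stand, fixed to the table: a plain upright stub of brown steel round bar, 58 mm in diameter, 45 mm tall, flat on top with a small dark dot (no recess) in the middle. Origin: centre of its underside, at table height; z up. Takes the second smallest pulley.
- stand_3: The second widest stand, fixed to the table: a plain upright stub of brown steel round bar, 76 mm in diameter, 45 mm tall, flat on top with a small dark dot (no recess) in the middle. Origin: centre of its underside, at table height; z up. Takes the second largest pulley.
- stand_4: The widest stand, fixed to the table: a plain upright stub of brown steel round bar, 96 mm in diameter, 45 mm tall, flat on top with a small dark dot (no recess) in the middle. Origin: centre of its underside, at table height; z up. Takes the largest pulley.
- flange_square: A loose aluminium flange: a smooth square plate 84 x 84 mm, 12 mm thick, with four bolt holes, with the same 30 mm hub, top 58 mm above the underside. Not a pulley: it stays where it is. Origin: centre of the underside, under the hub; z up.
- flange_oval: A loose aluminium flange: a smooth long plate with round ends, 119 mm (along its x) x 44 mm, 12 mm thick, with two bolt holes, with the same 30 mm hub, top 58 mm above the underside. Not a pulley: it stays where it is. Origin: centre of the underside, under the hub; z up.
There are look-alikes about, which are no part of the job. What is shaped like the pulley_3 but green, orange or pink is not meant.

How it is judged (in metres and radians):
At the end, for the whole second after the job is handed in: Each pulley lies flat (within 0.06 rad), hub up, on top of the stand of its rank in size, its centre within 12 mm of the stand's centre, its underside within 4 mm of the stand's top; all are released and at rest, and both flanges are within 20 mm of where they started (horizontal distance between pulley_1 and stand_1 below 0.012 m and z of pulley_1 in the frame of stand_1 between 0.041 and 0.049 m and angle between each of pulley_1, pulley_2, pulley_3, pulley_4's own z axis and vertical below 0.06 rad and linear speed of each of pulley_1, pulley_2, pulley_3, pulley_4 below 0.02 m/s and horizontal distance between pulley_2 and stand_2 below 0.012 m and z of pulley_2 in the frame of stand_2 between 0.041 and 0.049 m and horizontal distance between pulley_3 and stand_3 below 0.012 m and z of pulley_3 in the frame of stand_3 between 0.041 and 0.049 m and horizontal distance between pulley_4 and stand_4 below 0.012 m and z of pulley_4 in the frame of stand_4 between 0.041 and 0.049 m and distance of each of flange_square, flange_oval from where it was at the start of the episode below 0.02 m); the robot touches nothing.
It fails at once if a pulley is dropped: it falls faster than 0.7 m/s (a drop of about 25 mm) with the gripper off it ((linear speed of pulley_1 above 0.7 m/s and contact force between the fingers and pulley_1 below 0.1 N) or (linear speed of pulley_2 above 0.7 m/s and contact force between the fingers and pulley_2 below 0.1 N) or (linear speed of pulley_3 above 0.7 m/s and contact force between the fingers and pulley_3 below 0.1 N) or (linear speed of pulley_4 above 0.7 m/s and contact force between the fingers and pulley_4 below 0.1 N)).
It fails at once if a flange is moved more than 20 mm (distance of any of flange_square, flange_oval from where it was at the start of the episode above 0.02 m).
It also fails if it takes over 109 s, if anything falls off the work surface, if the arm or the gripper's body presses on something with over 40 N, if the wrist force passes 120 N, or if a joint passes its speed limit or range.

## Working session

There is one attempt and no reset: what is moved stays moved. The work goes in short steps, Python scripts to look and compute and a tool call to move; the robot and the scene stay as the last step left them, time stands still between calls to the robot, and variables do not carry over. Pictures are saved under pics/ and viewed, at most 14 in all, crops included, and the job is handed in when it is done.

Besides the shell and the picture viewer there is one more tool, called after "Emit:" by a JSON object that holds its "method" and its "body". drive_tool: Moves the arm, as the interface text tells. Its arguments: {"type":"object","properties":{"targets":{"type":"array"},"jaw":{"type":"number"},"grip_force":{"type":"number"}},"required":["targets"]}

```bash
ls; mkdir -p pics
python3 - <<'E'
from cell import telemetry, camera, camera_params, r, models
import cv2
for n in ("top","scene"):
    cv2.imwrite(f"pics/{n}0.png",camera(n)); print(n,camera_params(n))
print(telemetry.get_state())
E
```

```text
pics
top {'mtx': array([[406.78194149,   0.        , 277.76421174],
       [  0.        , 406.78194149, 208.11576483],
       [  0.        ,   0.        ,   1.        ]]), 'eye': array([ 264.47134699,  -86.19500165, 1231.66612383]), 'orientation': array([ 0.06409043, -0.69699235,  0.71113409, -0.06619964])}
scene {'mtx': array([[399.0738502 ,   0.        , 277.934022  ],
       [  0.        , 399.0738502 , 200.33016393],
       [  0.        ,   0.        ,   1.        ]]), 'eye': array([1000.22897215, -614.91425948,  987.65681092]), 'orientation': array([-0.29744211,  0.88359657,  0.34414325, -0.11113383])}
{'time_s': 0.1, 'qpos': array([ 1.11580327,  0.33385703,  0.03988832,  1.46617082, -0.01337912,
        1.34329011, -0.05845868]), 'joint_velocities': array([-9.66940459e-04, -2.06625468e-03,  1.47697199e-03, -2.35810568e-03,
        6.83643420e-04,  1.28970823e-05,  2.54113926e-04]), 'tau': array([ 3.75505813e-03, -6.57812762e+01,  1.34009823e+00, -4.04706395e+01,
       -5.97834354e-02,  4.09241323e-02,  8.57556074e-05]), 'tcp_pos': array([ 226.23247246, -608.91561074,  221.74344949]), 'eef_rot': array([-7.04832536e-04,  9.84216385e-01,  1.76967720e-01, -1.89296130e-04]), 'contact_force': array([ 0.60481413,  0.5545255 , -0.56779601]), 'moment': array([ 0.02952159, -0.02020037,  0.06835246]), 'finger_force': 0.0, 'opening': 0.9973568127103467}
```

View pics/top0.png

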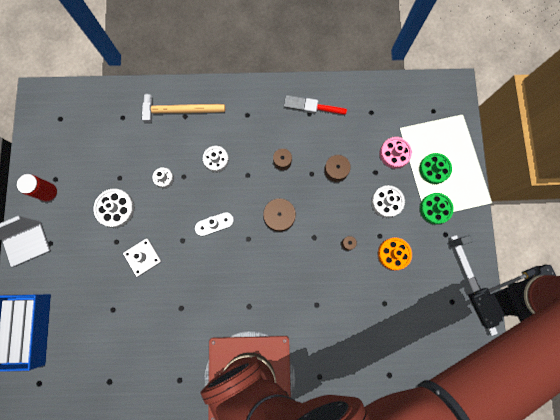

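View pics/scene0.png

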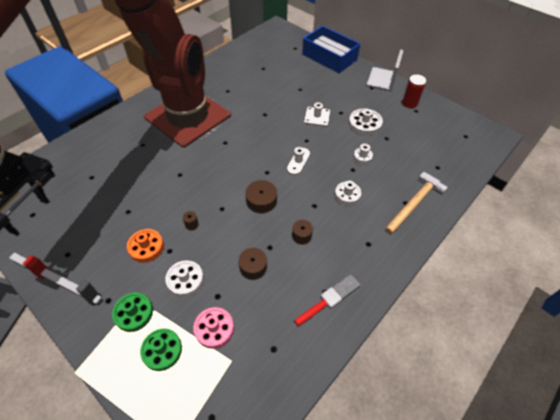

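```bash
cat > h.py <<'E'
from cell import telemetry, camera, camera_params, r, models
import numpy as np, cv2
from scipy.spatial.transform import Rotation as R
def rot(q): return R.from_quat(np.r_[q[1:],q[0]])
def pix2w(p,rc,z,fish=False):
    K=p['mtx']; u=np.array([(rc[1]-K[0,2])/K[0,0],(rc[0]-K[1,2])/K[1,1]])
    if fish:
        t=np.linalg.norm(u); d=np.r_[u/t*np.sin(t),np.cos(t)] if t>1e-9 else np.array([0,0,1.])
    else: d=np.r_[u,1]
    d=rot(p['orientation']).apply(d); e=p['eye']
    return e+d*(z-e[2])/d[2]
def w2pix(p,X,fish=False):
    K=p['mtx']; c=rot(p['orientation']).inv().apply(np.asarray(X)-p['eye'])
    if fish:
        s=np.hypot(c[0],c[1]); t=np.arctan2(s,c[2]); u=c[:2]/s*t
    else: u=c[:2]/c[2]
    return np.array([K[1,1]*u[1]+K[1,2],K[0,0]*u[0]+K[0,2]])
def shift(X,s=None):
    "tool-frame shift (mm) from the current tcp to world X"
    s=s or telemetry.get_state()
    return rot(s['eef_rot']).inv().apply(np.asarray(X)-s['tcp_pos'])
E
python3 - <<'E'
from h import *
im=cv2.imread('pics/top0.png').astype(int); p=camera_params('top')
b,g,rr=im[...,0],im[...,1],im[...,2]
seeds=dict(p4=(208,113),p1=(177,162),p2=(157,215),p3=(201,389),s4=(214,279),s3=(167,337),s2=(157,283),s1=(243,349),fs=(257,141),fo=(223,214))
for k,(y,x) in seeds.items():
    m=((b>150) if k[0]!='s' else (rr>b+20)).astype(np.uint8)
    w=26; mm=np.zeros_like(m); mm[y-w:y+w,x-w:x+w]=m[y-w:y+w,x-w:x+w]
    n,l,st,c=cv2.connectedComponentsWithStats(mm)
    big=1+np.argmax(st[1:,4]); pts=np.argwhere(l==big)[:,::-1].astype(np.float32)
    (cx,cy),rad=cv2.minEnclosingCircle(pts)
    z=45 if k[0]=='s' else 26 if k[0]=='p' else 12
    X=pix2w(p,(cy,cx),z); print(k,round(cy,1),round(cx,1),round(rad,1),X.round(0)[:2],round(np.hypot(*X[:2])),'diam',round(2*rad*(p['eye'][2]-z)/p['mtx'][0,0]))
print(camera_params('wrist'))
cv2.imwrite('pics/w0.png',camera('wrist'))
E
```

```text
p4 207.2 112.2 20.0 [502. 407.] 646 diam 119
p1 176.2 161.7 10.3 [596. 261.] 651 diam 61
p2 157.1 214.7 13.0 [654.  99.] 661 diam 77
p3 200.5 388.5 16.3 [ 506. -428.] 663 diam 97
s4 214.3 279.0 16.3 [467. -95.] 477 diam 95
s3 167.6 337.2 13.1 [ 607. -274.] 666 diam 77
s2 157.6 282.1 9.6 [ 642. -108.] 651 diam 56
s1 242.7 348.8 7.2 [ 379. -298.] 482 diam 42
fs 257.0 141.0 19.6 [352. 319.] 475 diam 118
fo 223.1 213.7 20.3 [450. 103.] 461 diam 122
{'mtx': array([[325.1922621 ,   0.        , 279.72844896],
       [  0.        , 325.1922621 , 209.4892077 ],
       [  0.        ,   0.        ,   1.        ]]), 'eye': array([ 294.23445832, -584.21559548,  383.4841127 ]), 'orientation': array([ 0.10910118,  0.81357894, -0.56589153, -0.07715582])}
```

View pics/w0.png

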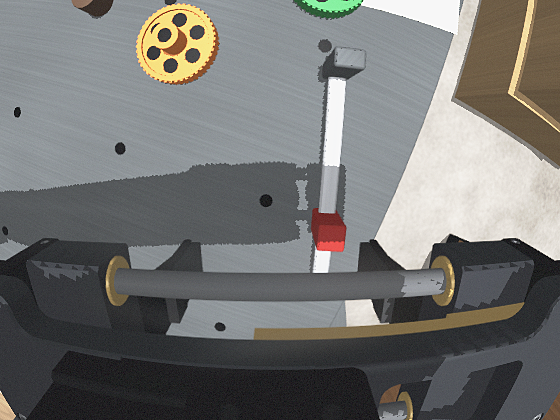

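Emit:
{"method": "drive_tool", "body": {"targets": [[38,-14,0,3],[76,-27,0,6],[113,-41,0,9],[151,-54,0,12],[188,-68,0,15],[226,-81,0,18],[264,-95,0,20.4],[264,-95,0,20.4],[264,-95,0,20.4],[264,-95,0,20.4]], "jaw": 60}}

```text
time_s: 0.98
tcp_pos: [440.3, -428.5, 222.3]
eef_rot: [0.0, 1.0, 0.0, -0.0]
contact_force: [-0.2, -0.4, 0.5]
opening: 0.687
finger_force: 0.0
```

Run:
```python
from h import *
s=telemetry.get_state(); print(s['tcp_pos'],s['eef_rot'])
p=camera_params('wrist'); cv2.imwrite('pics/w1.png',camera('wrist'))
print(p, 'p3 expected hub top px',w2pix(p,[506,-428,58],True),'rim',w2pix(p,[506,-428,26],True),'tcp',w2pix(p,s['tcp_pos'],True))
```

```text
[ 440.32091035 -428.51347675  222.27302593] [ 4.17797179e-05  9.99999886e-01  1.79361611e-04 -4.41197006e-04]
{'mtx': array([[325.1922621 ,   0.        , 279.72844896],
       [  0.        , 325.1922621 , 209.4892077 ],
       [  0.        ,   0.        ,   1.        ]]), 'eye': array([ 512.91099446, -428.84337214,  383.93535266]), 'orientation': array([-0.09455054, -0.70061712,  0.70081611,  0.09514524])} p3 expected hub top px [128.88056839 279.14259887] rim [128.26432844 279.21824021] tcp [259.23049585 279.410054  ]
```

View pics/w1.png

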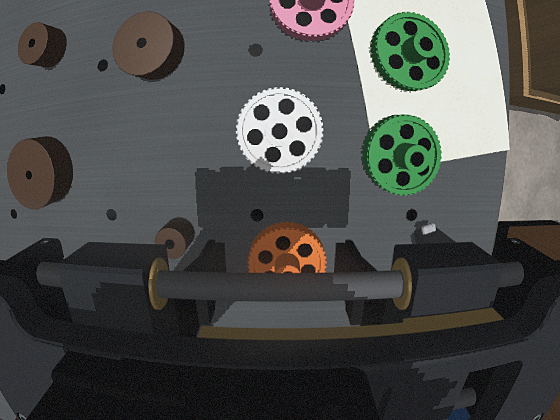

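Run:
```python
from h import *
p=camera_params('wrist')
for k,rc,z in (('p3',(130,279.5),26),('s3',(43,141),45),('s2',(43,32),45),('s1',(240,173),45),('s4',(172,28),45)): print(k,pix2w(p,rc,z,True).round(1))
im=cv2.imread('pics/w1.png'); cv2.imwrite('pics/c1.png',cv2.resize(im[80:180,225:335],None,fx=5,fy=5))
```

```text
p3 [ 503.4 -429.2   26. ]
s3 [ 608.  -277.9   45. ]
s2 [ 640.9 -111.9   45. ]
s1 [ 382.3 -305.8   45. ]
s4 [470.8 -96.8  45. ]
```

View pics/c1.png

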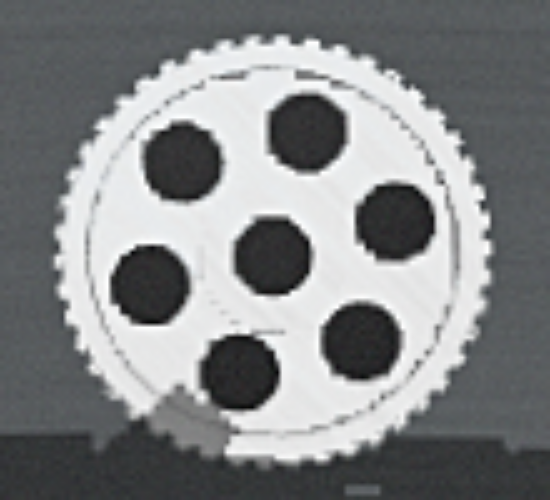

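Emit:
{"method": "drive_tool", "body": {"targets": [[32,0,20,0],[64,0,50,0],[64,0,85,0],[64,0,120,0],[64,0,145,0],[64,0,165,0],[64,0,180,0],[64,0,190,0],[64,0,190,0],[64,0,190,0]]}}

```text
time_s: 1.87
tcp_pos: [504.0, -429.2, 32.7]
eef_rot: [-0.0, 1.0, -0.001, -0.0]
contact_force: [0.4, 0.3, 0.5]
opening: 0.686
finger_force: 0.0
```

Emit:
{"method": "drive_tool", "body": {"targets": [[0,0,0,0],[0,0,0,0],[0,0,0,0],[0,0,0,0],[0,0,0,0],[0,0,0,0]], "jaw": 20, "grip_force": 30}}

```text
time_s: 2.37
tcp_pos: [504.9, -428.3, 32.9]
eef_rot: [0.0, 1.0, -0.0, 0.0]
contact_force: [0.2, -0.1, 2.1]
opening: 0.338
finger_force: 30.0
```

Emit:
{"method": "drive_tool", "body": {"targets": [[0,0,-20,0],[0,0,-50,0],[0,0,-85,0],[0,-35,-110,0],[0,-73,-130,0],[0,-110,-140,0],[0,-135,-140,0],[0,-148,-140,0],[0,-148,-140,0],[0,-148,-140,0]]}}

```text
time_s: 3.2
tcp_pos: [504.5, -280.1, 172.1]
eef_rot: [0.0, 1.0, 0.0, -0.0]
contact_force: [-0.2, -0.2, -3.8]
opening: 0.336
finger_force: 30.0
```

```bash
cat >> h.py <<'E'
def brown(name, X, rpx=45):
    "brown stand tops near X (world guess, z=45): measured centre by dark dot and by ellipse"
    s=telemetry.get_state(); p=camera_params('wrist'); im=camera('wrist'); cv2.imwrite(f'pics/{name}.png',im)
    y,x=w2pix(p,[X[0],X[1],45],True); b,g,rr=cv2.split(im.astype(int)) if 0 else [im[...,i].astype(int) for i in range(3)]
    m=(rr>b+15).astype(np.uint8); y0,x0=max(0,int(y-rpx)),max(0,int(x-rpx)); mm=np.zeros_like(m); mm[y0:y0+2*rpx,x0:x0+2*rpx]=m[y0:y0+2*rpx,x0:x0+2*rpx]
    n,l,st,c=cv2.connectedComponentsWithStats(mm); k=1+np.argmax(st[1:,4])
    print('tcp',s['tcp_pos'].round(1),'guess px',y.round(),x.round(),'blob area',st[k,4],'box',st[k,:4])
    hole=np.zeros_like(m); cnt,_=cv2.findContours((l==k).astype(np.uint8),cv2.RETR_CCOMP,cv2.CHAIN_APPROX_NONE)
    for q in cnt:
        a=cv2.contourArea(q); M=cv2.moments(q)
        if a>3: rc=(M['m01']/M['m00'],M['m10']/M['m00']); W=pix2w(p,rc,45,True); print('  area',a,'px',np.round(rc,1),'world',W.round(1)[:2],'tool shift',rot(s['eef_rot']).inv().apply(W-s['tcp_pos']).round(1))
E
python3 -c "
from h import *
brown('w2',(608,-276),60)"
```

```text
tcp [ 504.5 -280.1  172.1] guess px 87.0 275.0 blob area 5359 box [233  46  86  83]
  area 5384.5 px [ 86.6 275.9] world [ 608.6 -276.9] tool shift [104.3  -3.2 127. ]
  area 165.5 px [ 86.  275.6] world [ 609.2 -276.7] tool shift [104.8  -3.4 127. ]
```

View pics/w2.png

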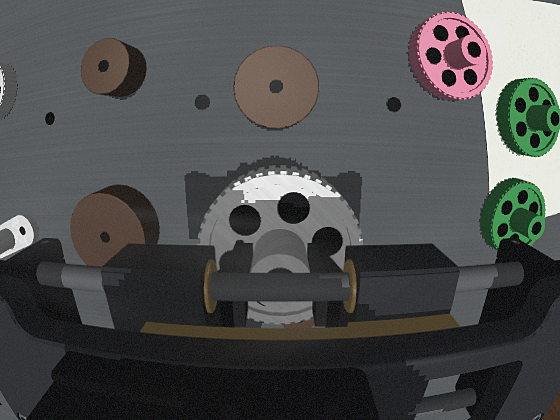

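Emit:
{"method": "drive_tool", "body": {"targets": [[30,-1,0,0],[65,-3,0,0],[95,-3.3,10,0],[104.5,-3.3,35,0],[104.5,-3.3,60,0],[104.5,-3.3,78,0],[104.5,-3.3,87,0],[104.5,-3.3,91,0],[104.5,-3.3,93,0],[104.5,-3.3,93.5,0]]}}

```text
time_s: 4.08
tcp_pos: [609.6, -277.9, 79.7]
eef_rot: [0.0, 1.0, -0.001, 0.0]
contact_force: [-0.5, 0.4, -3.0]
opening: 0.337
finger_force: 30.0
```

Emit:
{"method": "drive_tool", "body": {"targets": [[0,0,0.3,0],[0,0,0.6,0],[0,0,0.6,0],[0,0,0.6,0]]}}

```text
time_s: 4.42
tcp_pos: [609.6, -277.1, 79.2]
eef_rot: [0.0, 1.0, -0.0, 0.0]
contact_force: [-0.9, 0.4, -2.6]
opening: 0.343
finger_force: 30.0
```

Force still shows the weight; a little lower.

Emit:
{"method": "drive_tool", "body": {"targets": [[0,0,0.5,0],[0,0,1,0],[0,0,1.3,0],[0,0,1.3,0],[0,0,1.3,0]]}}

```text
time_s: 4.83
tcp_pos: [609.3, -277.1, 77.9]
eef_rot: [0.0, 1.0, -0.0, 0.0]
contact_force: [-4.6, 1.2, 5.6]
opening: 0.334
finger_force: 30.0
```

Emit:
{"method": "drive_tool", "body": {"targets": [[0,0,0,0],[0,0,0,0],[0,0,0,0],[0,0,0,0],[0,0,-10,0],[0,0,-35,0],[0,0,-70,0],[0,0,-100,0],[0,0,-110,0]], "jaw": 60}}

```text
time_s: 5.58
tcp_pos: [611.4, -277.7, 193.5]
eef_rot: [0.001, 1.0, -0.0, 0.003]
contact_force: [0.9, -0.1, 0.9]
opening: 0.684
finger_force: 0.0
```

Emit:
{"method": "drive_tool", "body": {"targets": [[-3,-38,0,0],[-6,-78,0,0],[-9,-118,0,0],[-12,-158,0,0],[-15,-198,0,0],[-18,-238,0,0],[-22,-278,0,0],[-26,-318,0,0],[-30,-355,0,0],[-30,-374,0,0]]}}

```text
time_s: 6.42
tcp_pos: [578.2, 103.1, 188.1]
eef_rot: [-0.001, 1.0, 0.003, 0.0]
contact_force: [-0.2, 0.9, 0.2]
opening: 0.685
finger_force: 0.0
```

```bash
cat >> h.py <<'E'
def white(name, X, rpx=60, z=26):
    "white wheel near X: outline circle at z"
    s=telemetry.get_state(); p=camera_params('wrist'); im=camera('wrist'); cv2.imwrite(f'pics/{name}.png',im)
    y,x=w2pix(p,[X[0],X[1],z],True); m=(im.min(2)>130).astype(np.uint8); y0,x0=max(0,int(y-rpx)),max(0,int(x-rpx)); mm=np.zeros_like(m); mm[y0:y0+2*rpx,x0:x0+2*rpx]=m[y0:y0+2*rpx,x0:x0+2*rpx]
    n,l,st,c=cv2.connectedComponentsWithStats(mm); k=1+np.argmax(st[1:,4])
    pts=np.argwhere(l==k)[:,::-1].astype(np.float32); (cx,cy),rad=cv2.minEnclosingCircle(pts); W=pix2w(p,(cy,cx),z,True)
    print('tcp',s['tcp_pos'].round(1),'guess px',y.round(),x.round(),'got',round(cy,1),round(cx,1),'rad',round(rad,1),'box',st[k,:4],'world',W.round(1)[:2],'tool shift',rot(s['eef_rot']).inv().apply(W-s['tcp_pos']).round(1)[:2])
E
python3 -c "
from h import *
white('w3',(654,99))"
```

```text
tcp [578.2 103.1 188.1] guess px 119.0 284.0 got 115.0 283.5 rad 82.4 box [224  58 120 117] world [658. 100.] tool shift [79.6  3.9]
```

View pics/w3.png

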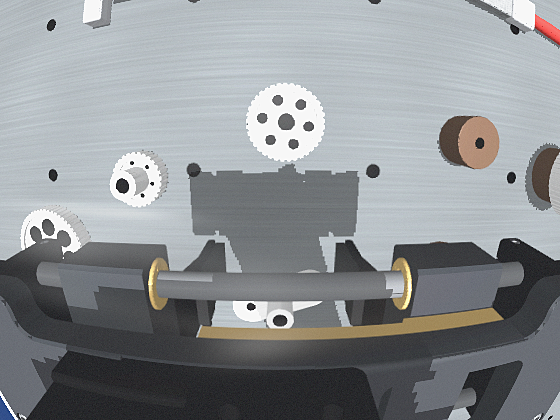

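Emit:
{"method": "drive_tool", "body": {"targets": [[35,2,10,0],[72,5,40,0],[74,5.5,75,0],[74,5.5,105,0],[74,5.5,125,0],[74,5.5,140,0],[74,5.5,145,0],[74,5.5,145,0],[74,5.5,145,0]]}}

```text
time_s: 7.22
tcp_pos: [654.0, 91.4, 43.2]
eef_rot: [-0.0, 1.0, -0.0, 0.0]
contact_force: [1.2, -0.1, -0.1]
opening: 0.685
finger_force: 0.0
```

Emit:
{"method": "drive_tool", "body": {"targets": [[-2,-5.5,0,0],[-2,-5.5,6,0],[-2,-5.5,10.5,0],[-2,-5.5,10.5,0],[-2,-5.5,10.5,0]]}}

```text
time_s: 7.63
tcp_pos: [651.2, 96.8, 31.4]
eef_rot: [0.0, 1.0, -0.0, -0.0]
contact_force: [0.1, -0.2, -0.5]
opening: 0.694
finger_force: 0.0
```

Emit:
{"method": "drive_tool", "body": {"targets": [[0,0,0,0],[0,0,0,0],[0,0,0,0],[0,0,0,0],[0,0,0,0],[0,0,0,0]], "jaw": 20}}

```text
time_s: 8.13
tcp_pos: [651.5, 97.1, 31.7]
eef_rot: [-0.0, 1.0, -0.0, 0.0]
contact_force: [0.6, 1.1, 0.7]
opening: 0.339
finger_force: 30.0
```

Emit:
{"method": "drive_tool", "body": {"targets": [[0,0,-20,0],[0,0,-50,0],[-15,0,-85,0],[-30,28,-110,0],[-48,65,-125,0],[-66,103,-140,0],[-84,140,-140,0],[-100,175,-140,0],[-110,207,-140,0],[-110,207,-140,0]]}}

```text
time_s: 8.97
tcp_pos: [538.3, -118.9, 171.6]
eef_rot: [0.002, 1.0, -0.005, -0.001]
contact_force: [-0.5, -0.6, -2.3]
opening: 0.331
finger_force: 30.0
```

Emit:
{"method": "drive_tool", "body": {"targets": [[0,0,0,0],[0,0,0,0],[0,0,0,0]]}}

```text
time_s: 9.22
tcp_pos: [541.7, -108.5, 171.5]
eef_rot: [-0.0, 1.0, 0.001, -0.0]
contact_force: [0.9, 0.8, -2.0]
opening: 0.337
finger_force: 30.0
```

```bash
python3 -c "
from h import *
brown('w4',(641,-110),60)"
```

```text
tcp [ 541.7 -108.5  171.5] guess px 92.0 282.0 blob area 3110 box [249  60  65  64]
  area 3157.5 px [ 91.5 280.7] world [ 641.5 -109.2] tool shift [ 99.8   1.  126.5]
  area 158.0 px [ 91.2 280.9] world [ 641.8 -109.4] tool shift [100.1   1.2 126.5]
```

Emit:
{"method": "drive_tool", "body": {"targets": [[30,0,0,0],[65,0,0,0],[92,0,10,0],[100,0,35,0],[100,0,60,0],[100,0,78,0],[100,0,87,0],[100,0,91,0],[100,0,92,0],[100,0,92,0]]}}

```text
time_s: 10.1
tcp_pos: [642.0, -109.7, 80.6]
eef_rot: [0.0, 1.0, 0.0, 0.001]
contact_force: [0.3, 0.1, -1.9]
opening: 0.339
finger_force: 30.0
```

Emit:
{"method": "drive_tool", "body": {"targets": [[0,0,0.5,0],[0,0,1,0],[0,0,1.5,0],[0,0,2,0],[0,0,2,0],[0,0,2,0]]}}

```text
time_s: 10.6
tcp_pos: [641.4, -110.1, 77.8]
eef_rot: [-0.0, 1.0, -0.0, 0.0]
contact_force: [0.4, -0.5, -2.7]
opening: 0.339
finger_force: 30.0
```

Emit:
{"method": "drive_tool", "body": {"targets": [[0,0,0.5,0],[0,0,1,0],[0,0,1.4,0],[0,0,1.4,0],[0,0,1.4,0]]}}

```text
time_s: 11.02
tcp_pos: [641.4, -110.0, 76.7]
eef_rot: [0.0, 1.0, -0.0, 0.0]
contact_force: [-2.6, 0.1, 5.4]
opening: 0.337
finger_force: 30.0
```

Emit:
{"method": "drive_tool", "body": {"targets": [[0,0,0,0],[0,0,0,0],[0,0,0,0],[0,0,0,0],[0,0,-10,0],[0,0,-35,0],[0,0,-70,0],[0,0,-100,0],[-8,-20,-110,0],[-16,-50,-110,0]], "jaw": 60}}

```text
time_s: 11.85
tcp_pos: [627.3, -63.4, 190.9]
eef_rot: [0.001, 1.0, -0.003, 0.003]
contact_force: [1.7, -0.4, -0.9]
opening: 0.684
finger_force: 0.0
```

Emit:
{"method": "drive_tool", "body": {"targets": [[-13,-38,0,0],[-26,-76,0,0],[-39,-114,0,0],[-52,-152,0,0],[-65,-190,0,0],[-78,-228,0,0],[-91,-266,0,0],[-101,-304,0,0],[-101,-321,0,0],[-101,-321,0,0]]}}

```text
time_s: 12.68
tcp_pos: [522.5, 266.9, 187.4]
eef_rot: [-0.001, 1.0, 0.004, 0.0]
contact_force: [-0.4, -0.2, 0.0]
opening: 0.687
finger_force: 0.0
```

Emit:
{"method": "drive_tool", "body": {"targets": [[0,0,0,0],[0,0,0,0],[0,0,0,0]]}}

```text
time_s: 12.93
tcp_pos: [525.2, 259.2, 186.4]
eef_rot: [0.0, 1.0, -0.001, 0.0]
contact_force: [0.9, -0.2, 1.1]
opening: 0.689
finger_force: 0.0
```

Run:
```python
from h import *
s=telemetry.get_state();p=camera_params('wrist');im=camera('wrist');cv2.imwrite('pics/w5.png',im)
y,x=w2pix(p,[596,261,26],True);y,x=int(y),int(x);print(s['tcp_pos'],y,x)
c=im[y-50:y+50,x-55:x+55];cv2.imwrite('pics/c5.png',cv2.resize(c,None,fx=5,fy=5))
print(w2pix(p,[596,261,26],True),w2pix(p,[596,261,58],True), w2pix(p,[606,261,26],True),w2pix(p,[596,271,26],True))
```

```text
[525.20377035 259.22332121 186.4317055 ] 123 277
[123.97506162 277.51656548] [124.1532551  277.26627786] [113.88428657 277.47517567] [124.04992383 267.3126221 ]
```

View pics/c5.png

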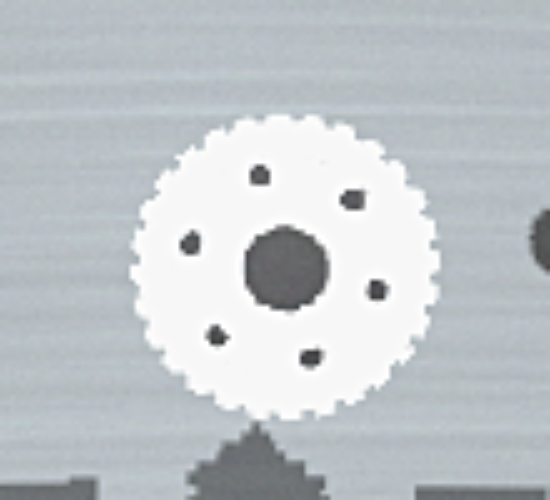

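Emit:
{"method": "drive_tool", "body": {"targets": [[35,0,10,0],[68,0,40,0],[68.5,0,75,0],[68.5,0,110,0],[68.5,0,132,0],[68.5,0,145,0],[68.5,0,151,0],[68.5,0,154,0],[68.5,0,154,0],[68.5,0,154,0]]}}

```text
time_s: 13.82
tcp_pos: [594.0, 261.4, 34.0]
eef_rot: [-0.0, 1.0, -0.0, 0.001]
contact_force: [0.4, -0.4, -0.0]
opening: 0.69
finger_force: 0.0
```

Emit:
{"method": "drive_tool", "body": {"targets": [[0,0,0,0],[0,0,0,0],[0,0,0,0],[0,0,0,0],[0,0,0,0],[0,0,0,0]], "jaw": 20}}

```text
time_s: 14.32
tcp_pos: [593.0, 260.9, 32.4]
eef_rot: [0.0, 1.0, -0.0, 0.0]
contact_force: [-0.1, -0.9, 1.4]
opening: 0.337
finger_force: 30.0
```

Emit:
{"method": "drive_tool", "body": {"targets": [[0,0,-20,0],[0,0,-50,0],[0,0,-85,0],[-3,25,-115,0],[-6,62,-130,0],[-10,100,-140,0],[-14,140,-140,0],[-18,180,-140,0],[-22,220,-140,0],[-26,260,-140,0]]}}

```text
time_s: 15.15
tcp_pos: [566.2, -0.8, 172.3]
eef_rot: [0.0, 1.0, -0.0, 0.0]
contact_force: [0.7, -0.4, -2.5]
opening: 0.335
finger_force: 30.0
```

Emit:
{"method": "drive_tool", "body": {"targets": [[-4,38,0,0],[-7,76,0,0],[-10,114,0,0],[-34,144,0,0],[-60,172,0,0],[-90,200,0,0],[-120,226,0,0],[-150,252,0,0],[-180,275,0,0],[-205,290,0,0]]}}

```text
time_s: 15.98
tcp_pos: [359.1, -291.0, 172.2]
eef_rot: [0.0, 1.0, -0.001, -0.0]
contact_force: [-0.1, -0.9, -2.4]
opening: 0.337
finger_force: 30.0
```

Emit:
{"method": "drive_tool", "body": {"targets": [[0,0,0,0],[0,0,0,0],[0,0,0,0]]}}

```text
time_s: 16.23
tcp_pos: [362.3, -288.5, 172.3]
eef_rot: [-0.0, 1.0, -0.0, 0.0]
contact_force: [-0.6, 0.6, -0.8]
opening: 0.334
finger_force: 30.0
```

Emit:
{"method": "drive_tool", "body": {"targets": [[-20,8,0,0],[-37,16,0,0],[-37,16,0,0],[-37,16,0,0],[-37,16,0,0],[-37,16,0,0]]}}

```text
time_s: 16.73
tcp_pos: [326.1, -304.2, 172.2]
eef_rot: [-0.0, 1.0, 0.001, 0.0]
contact_force: [-1.0, 0.3, -2.2]
opening: 0.334
finger_force: 30.0
```

```bash
python3 -c "
from h import *
brown('w6',(382,-303),50)"
```

```text
tcp [ 326.1 -304.2  172.2] guess px 141.0 278.0 blob area 1377 box [253 124  45  44]
  area 1446.0 px [145.1 275.1] world [ 378.2 -300. ] tool shift [ 52.1  -4.  127.3]
  area 150.5 px [145.2 275. ] world [ 378.1 -300. ] tool shift [ 52.   -4.1 127.3]
```

View pics/w6.png

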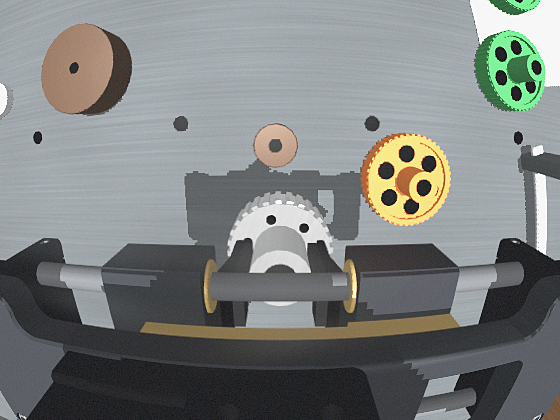

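Emit:
{"method": "drive_tool", "body": {"targets": [[25,-2,0,0],[50,-4,5,0],[52,-4,30,0],[52,-4,55,0],[52,-4,75,0],[52,-4,86,0],[52,-4,91,0],[52,-4,92.5,0],[52,-4,92.5,0],[52,-4,92.5,0]]}}

```text
time_s: 17.62
tcp_pos: [377.6, -301.4, 80.9]
eef_rot: [0.0, 1.0, -0.0, 0.001]
contact_force: [0.2, -0.7, -2.0]
opening: 0.335
finger_force: 30.0
```

Emit:
{"method": "drive_tool", "body": {"targets": [[0,0,0.5,0],[0,0,1,0],[0,0,1.5,0],[0,0,2,0],[0,0,2,0],[0,0,2,0]]}}

```text
time_s: 18.12
tcp_pos: [376.8, -300.9, 77.8]
eef_rot: [-0.0, 1.0, -0.0, 0.0]
contact_force: [0.5, 0.9, -1.8]
opening: 0.342
finger_force: 30.0
```

Emit:
{"method": "drive_tool", "body": {"targets": [[0.5,0,0.5,0],[1,0,0.8,0],[1,0,1.2,0],[1,0,1.2,0],[1,0,1.2,0]]}}

```text
time_s: 18.53
tcp_pos: [377.6, -301.1, 77.3]
eef_rot: [0.0, 1.0, -0.0, -0.0]
contact_force: [-4.4, 2.2, 9.7]
opening: 0.338
finger_force: 30.0
```

Emit:
{"method": "drive_tool", "body": {"targets": [[0,0,0,0],[0,0,0,0],[0,0,0,0],[0,0,0,0],[0,0,-10,0],[0,0,-35,0],[0,0,-70,0],[0,0,-100,0],[20,-15,-110,0],[45,-40,-110,0]], "jaw": 60}}

```text
time_s: 19.37
tcp_pos: [423.4, -264.3, 191.1]
eef_rot: [0.002, 1.0, -0.003, 0.003]
contact_force: [1.2, -0.5, -1.1]
opening: 0.688
finger_force: 0.0
```

Emit:
{"method": "drive_tool", "body": {"targets": [[28,-28,0,0],[56,-56,0,0],[84,-84,0,0],[110,-115,0,0],[125,-150,0,0],[130,-190,0,0],[130,-230,0,0],[130,-270,0,0],[130,-310,0,0],[125,-350,0,0]]}}

```text
time_s: 20.2
tcp_pos: [548.1, 90.9, 187.4]
eef_rot: [-0.0, 1.0, -0.0, 0.0]
contact_force: [0.1, 0.2, -0.8]
opening: 0.685
finger_force: 0.0
```

Emit:
{"method": "drive_tool", "body": {"targets": [[-5,-40,0,0],[-10,-80,0,0],[-20,-118,0,0],[-32,-156,0,0],[-46,-192,0,0],[-60,-230,0,0],[-75,-265,0,0],[-95,-300,0,0],[-115,-318,0,0],[-115,-318,0,0]]}}

```text
time_s: 21.03
tcp_pos: [427.0, 413.0, 187.6]
eef_rot: [-0.001, 1.0, 0.005, -0.001]
contact_force: [-0.4, -0.2, 0.0]
opening: 0.693
finger_force: 0.0
```

Emit:
{"method": "drive_tool", "body": {"targets": [[0,0,0,0],[0,0,0,0],[0,0,0,0],[0,0,0,0]]}}

```text
time_s: 21.37
tcp_pos: [434.3, 405.7, 186.7]
eef_rot: [0.0, 1.0, -0.001, 0.0]
contact_force: [-0.3, -0.8, 0.0]
opening: 0.685
finger_force: 0.0
```

Run:
```python
from h import *
s=telemetry.get_state();p=camera_params('wrist');im=camera('wrist');cv2.imwrite('pics/w7.png',im)
print(s['tcp_pos'],w2pix(p,[502,407,26],True))
print(w2pix(p,[512,407,26],True),w2pix(p,[502,417,26],True))
```

```text
[434.30483476 405.69973009 186.67796151] [127.10588267 278.04801425]
[117.02204074 278.00647575] [127.17758806 267.86107937]
```

View pics/w7.png

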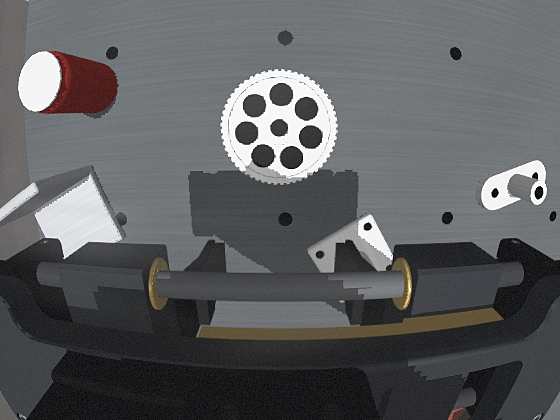

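Emit:
{"method": "drive_tool", "body": {"targets": [[35,0,10,0],[67,0,40,0],[68,0,75,0],[68,0,110,0],[68,0,132,0],[68,0,145,0],[68,0,151,0],[68,0,154,0],[68,0,154,0],[68,0,154,0]]}}

```text
time_s: 22.25
tcp_pos: [501.8, 407.8, 34.3]
eef_rot: [-0.001, 1.0, -0.0, 0.001]
contact_force: [0.3, -1.0, 0.8]
opening: 0.691
finger_force: 0.0
```

Emit:
{"method": "drive_tool", "body": {"targets": [[0,0,0,0],[0,0,0,0],[0,0,0,0],[0,0,0,0],[0,0,0,0],[0,0,0,0]], "jaw": 20, "grip_force": 40}}

```text
time_s: 22.75
tcp_pos: [501.1, 406.9, 32.7]
eef_rot: [0.0, 1.0, -0.0, 0.0]
contact_force: [0.1, -0.1, 2.0]
opening: 0.333
finger_force: 40.0
```

Run:
```python
from h import *
s=telemetry.get_state();p0=camera_params('wrist')
for f,t,g in (('w6',[326.1,-304.2,172.2],(68,74)),('w2',[504.5,-280.1,172.1],(237,105)),('w4',[541.7,-108.5,171.5],None),('w1',[440.3,-428.5,222.3],(172,28))):
    p=dict(p0); p['eye']=p0['eye']-s['tcp_pos']+np.array(t)
    print(f,w2pix(p,[469,-96,45],True), g and pix2w(p,g,45,True).round(1))
```

```text
w6 [66.45281412 73.23053417] [467.2 -97.1  45. ]
w2 [235.82414486 104.56017964] [467.7 -96.3  45. ]
w4 [273.93106039 267.08636391] None
w1 [173.64583014  28.28264568] [471.2 -95.8  45. ]
```

Emit:
{"method": "drive_tool", "body": {"targets": [[0,0,-20,0],[0,0,-50,0],[0,0,-85,0],[3,25,-115,0],[6,62,-130,0],[10,100,-140,0],[14,140,-140,0],[18,180,-140,0],[22,220,-140,0],[26,260,-140,0]]}}

```text
time_s: 23.58
tcp_pos: [526.1, 144.8, 171.9]
eef_rot: [0.0, 1.0, -0.0, -0.001]
contact_force: [0.2, -0.7, -5.3]
opening: 0.33
finger_force: 40.0
```

Emit:
{"method": "drive_tool", "body": {"targets": [[-6,38,0,0],[-14,76,0,0],[-22,114,0,0],[-32,152,0,0],[-42,190,0,0],[-52,222,0,0],[-58,240,0,0],[-58,243,0,0],[-58,243,0,0],[-58,243,0,0]]}}

```text
time_s: 24.42
tcp_pos: [468.7, -95.1, 172.2]
eef_rot: [-0.0, 1.0, 0.0, -0.0]
contact_force: [-0.5, 0.1, -4.9]
opening: 0.334
finger_force: 40.0
```

Emit:
{"method": "drive_tool", "body": {"targets": [[0,0,0,0],[0,0,0,0],[0,0,0,0]]}}

```text
time_s: 24.67
tcp_pos: [469.1, -94.9, 172.5]
eef_rot: [-0.0, 1.0, 0.001, -0.0]
contact_force: [-0.3, 0.4, -4.9]
opening: 0.334
finger_force: 40.0
```

Emit:
{"method": "drive_tool", "body": {"targets": [[0,1,15,0],[0,1,40,0],[0,1,62,0],[0,1,78,0],[0,1,87,0],[0,1,91,0],[0,1,92.5,0],[0,1,92.5,0],[0,1,92.5,0]]}}

```text
time_s: 25.42
tcp_pos: [469.6, -97.0, 81.0]
eef_rot: [0.0, 1.0, -0.0, 0.001]
contact_force: [0.4, -0.3, -4.4]
opening: 0.334
finger_force: 40.0
```

Emit:
{"method": "drive_tool", "body": {"targets": [[0,0,0.5,0],[0,0,1,0],[0,0,1.5,0],[0,0,2,0],[0,0,2,0],[0,0,2,0]]}}

```text
time_s: 25.92
tcp_pos: [468.8, -97.0, 78.1]
eef_rot: [-0.0, 1.0, -0.0, -0.0]
contact_force: [0.0, -0.1, -5.2]
opening: 0.335
finger_force: 40.0
```

Emit:
{"method": "drive_tool", "body": {"targets": [[0,0,0.5,0],[0,0,0.8,0],[0,0,1.2,0],[0,0,1.2,0],[0,0,1.2,0]]}}

```text
time_s: 26.33
tcp_pos: [469.0, -97.0, 77.6]
eef_rot: [0.0, 1.0, -0.0, 0.0]
contact_force: [-4.2, 0.1, 5.7]
opening: 0.334
finger_force: 40.0
```

Contact. Release, lift and retreat to the left so the top camera sees everything.

Emit:
{"method": "drive_tool", "body": {"targets": [[0,0,0,0],[0,0,0,0],[0,0,0,0],[0,0,0,0],[0,0,-10,0],[0,0,-35,0],[0,0,-70,0],[0,0,-105,0],[5,-25,-130,0],[10,-60,-140,0]], "jaw": 60}}

```text
time_s: 27.17
tcp_pos: [480.6, -39.2, 221.8]
eef_rot: [0.001, 1.0, -0.003, 0.003]
contact_force: [1.8, -0.1, -0.3]
opening: 0.685
finger_force: 0.0
```

Emit:
{"method": "drive_tool", "body": {"targets": [[0,-38,0,0],[0,-76,0,0],[0,-114,0,0],[0,-152,0,0],[0,-190,0,0],[0,-228,0,0],[0,-266,0,0],[0,-304,0,0],[0,-342,0,0],[0,-342,0,0]]}}

```text
time_s: 28.0
tcp_pos: [476.4, 313.1, 217.7]
eef_rot: [-0.002, 1.0, 0.004, -0.0]
contact_force: [-1.3, 0.8, -0.2]
opening: 0.693
finger_force: 0.0
```

Run:
```python
from h import *
im=camera('top'); p=camera_params('top'); cv2.imwrite('pics/top9.png',im)
cv2.imwrite('pics/c9.png',cv2.resize(im[130:270,130:410],None,fx=2.8,fy=2.8))
m0=(im.min(2)>140).astype(np.uint8)
for k,X in dict(p1=(378.5,-300),p2=(641.7,-109.3),p3=(608.5,-277),p4=(468.5,-96)).items():
    y,x=w2pix(p,[*X,71]).round().astype(int); w=26; mm=np.zeros_like(m0); mm[y-w:y+w,x-w:x+w]=m0[y-w:y+w,x-w:x+w]
    n,l,st,c=cv2.connectedComponentsWithStats(mm); b=1+np.argmax(st[1:,4])
    (cx,cy),rad=cv2.minEnclosingCircle(np.argwhere(l==b)[:,::-1].astype(np.float32))
    print(k,X,pix2w(p,(cy,cx),71)[:2].round(1),'diam',round(2*rad*1160/406.8))
```

```text
p1 (378.5, -300) [ 380.1 -300.9] diam 63
p2 (641.7, -109.3) [ 643.  -109.6] diam 78
p3 (608.5, -277) [ 610.4 -276.9] diam 96
p4 (468.5, -96) [471.  -96.7] diam 117
```

View pics/c9.png

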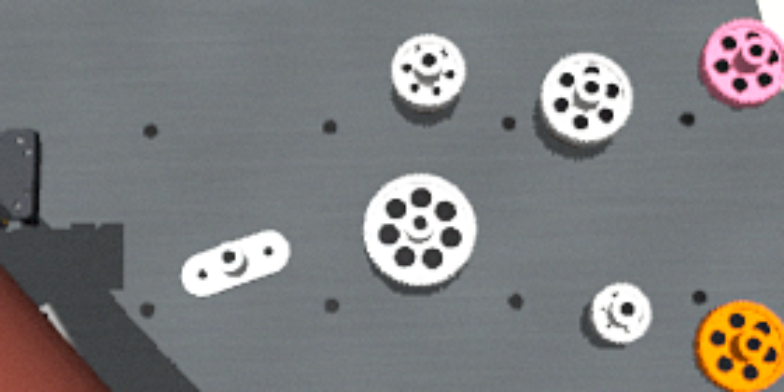

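All four pulleys sit on their stands, hub up and centred to within about 3 mm, and the oval flange hasn't moved. The arm hides the square flange in this view, but it never came near it.

Emit:
{"method": "drive_tool", "body": {"targets": [[0,0,0,0],[0,0,0,0],[0,0,0,0],[0,0,0,0]]}}

```text
time_s: 28.38
tcp_pos: [479.5, 303.7, 217.1]
eef_rot: [0.0, 1.0, -0.001, 0.0]
contact_force: [-0.3, 0.6, 0.4]
opening: 0.688
finger_force: 0.0
```

```bash
python3 -c "
from cell import r
print(r.sign_off())"
```

```text
the job is handed in; nothing more can be done
None
```

The job is handed in (verdict not shown): all four pulleys are on their matching stands, hub up, released, and within about 3 mm of centre by the top camera, at 28 s; the oval flange looked unmoved, and the square flange was hidden by the arm in the last picture, but the gripper kept clear of it.

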